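Slide the jigsaw sorting tray out over its box and hold it there

ROBOT

A 7-joint arm with a two-finger parallel gripper is mounted at the origin on the work surface. World frame = base frame: x ahead of the robot, y to its left, z up, the work surface at z = 0. Lengths are in m, angles in rad, forces in N, time in s.
With the tool pointing down it reaches from about 0.425 to 0.95 m from the base axis. Payload 4.7 kg.
Tool frame: the origin (TCP) lies on the centre line of the jaws, within the pads' length; the fingertips stand 8 mm ahead of it and the grasp point (between the pads) lies 11 mm behind it; z points along the fingers, y is the line along which they close (so a half turn about z gives the same grasp; the last joint's range is limited). The gripper opens to 85 mm and grips with 20 to 120 N. Pads are 22 mm wide; open, the fingers measure 114 mm over their backs; the gripper's body (76 mm by 85 mm) begins 54 mm behind the grasp point. The pads swing forward as they close: fully open they stand 13 mm farther back than shut.
Start: joints at [-1.169, 0.469, -0.049, 1.532, 0.024, 1.141, -0.082], TCP at [0.282, 0.613, 0.239] pointing down, gripper open.
Joint ranges: [-2.59, 2.59], [-0.33, 1.99], [-1.39, 1.29], [0.1, 2.45], [-1.04, 4.18], [0.21, 1.99], [-2.66, 2.66]. Speed limits (rad/s): [2.57, 2.57, 3.14, 3.14, 3.14, 3.14, 3.14].

INTERFACE

Orientations are given as a 3x3 rotation matrix whose columns are the frame's x, y, z axes.
In Python, from rig import arm gives the robot as it stands.
- The arm moves only by the tool advance, called after "Request:" as name(argument=value, ...), one argument or row to a line, values as JSON. Schema: {"type":"object","properties":{"segments":{"type":"array","items":{"type":"object","properties":{"d":{"type":"array","items":{"type":"number"},"minItems":3,"maxItems":3},"r":{"type":"array","items":{"type":"number"},"minItems":3,"maxItems":3}},"additionalProperties":false},"minItems":1,"maxItems":20},"jaw":{"type":"number"},"force":{"type":"number"},"only":{"type":"string"},"quiet":{"type":"boolean"},"lines":{"type":"string"}},"required":["segments"],"additionalProperties":false}. segments is a list of rows, 1 to 20 of them, each an object with the fields d (a list: dx, dy, dz in units of 5 mm), r (a list: a rotation vector rx, ry, rz in units of 0.05 rad); a field left out counts as zero; each row is the pose to reach, as a shift and turn from the pose commanded when the call began, along the tool's axes at that moment; what a row does not reach only later rows make up. A row lasts 1/12 s, in which the tool goes at most 0.0417 m and 0.125 rad, less where a joint would pass 70% of its speed; a pose out of reach is approached as far as the arm can. jaw is the finger opening in m, set as the call begins (left out keeps the last). The fingers move at their own pace and stop on an object; force is the grip in N (left out, the last holds). Time passes only in rows, so rows that do not move let the fingers close. The tool returns the time, the measured TCP pose, the force, the opening and the grip force at its end. only (a regular expression) keeps the lines of the reply that match it, lines (a string "A,B") keeps lines A to B, and quiet returns only ok. Input that does not fit is refused with a message, and nothing moves.
- arm.read_state(): the state, without advancing time (a new reading comes with each control period).
- arm.capture(name): name is "scene" or "side" or "wrist"; returns the picture (384x512x3 uint8, red, green, blue); there is no depth.
- arm.get_calibration(name): a dict with "vfov" (degrees; the focal length in pixels is half the picture's height over the tangent of half this angle, whatever the lens; pixels are square), "cx", "cy" (the principal point, pixels), "R" (3x3) and "t" (3): a world point X has camera coordinates R X + t. Camera axes: x right, y down, z forward; pixel columns grow to the right and rows downward; lengths in m; the calibration is good to about 2 mm. A picture is of the moment at which its call begins: read the wrist's pose just before it. get_calibration takes no time and is no camera call; for the wrist camera it gives the pose at the moment of the call.
- arm.sign_off(): hands the job in; it is judged then, once.
The state is a dict: "time_s": time; "q": joint angles; "qd": joint speeds; "joint_torque": joint torques, N m; "eef_pos": TCP position; "ee_rot": TCP orientation; "force": force on the tool from outside, world axes, zero at the start; "torque": the same for the moment, N m; "gripper_width": finger opening in m; "finger_force": force on a finger pad.
Only numpy, scipy, OpenCV 4.12 (cv2) and the standard library are available. Lean on these libraries where they do the work, as an engineer would, in place of code of your own. Each camera call takes 0.05 s, during which the arm holds its last target. There are 200 camera calls.

TASK

The loose jigsaw pieces are to be swept back into their box: slide the light wooden sorting tray, open end first, out over the edge of the dark puzzle chest until the red tape line across the tray lies right above that edge, square to it, with the tray's open lip centred across the open box. Slide it, do not lift it: keep it flat on the chest and the assembled puzzle section on it where it lies, and leave the box and the mug behind the chest alone. That far out the tray would tip over by itself, so do not let go: finish while still holding the tray level with the gripper, resting on the chest and on nothing else.

Things in the scene. Friction and masses are not known exactly. Their poses are not given: they have to be found in the camera images.
- tray: Light wooden tray, grey felt floor, flat jigsaw pieces; loose on the chest top, 0.55 to 0.9 kg. 280 mm wide (its x), 340 long (its y). Floor 8 mm thick; rims 12 mm thick, tops 36 mm above the underside, on both long sides and the rear (-y); front (+y) open. Origin: centre of the underside, z up. Centre of mass 5 to 20 mm behind it. Starts up to 0.1 rad askew, origin 60 to 120 mm behind the edge.
- tray_mark (a point): Centre of the red tape line, 8 mm wide, that runs across the tray's felt and over both side rims, parallel to the tray's x, 45 mm behind the tray's origin. The point lies on the tray's centre line at the underside. When the tape is over the chest's edge the tray hangs out 215 mm and tips unless it is held.
- tray_lip (a point): Middle of the tray's open front edge, at the underside, 170 mm ahead of the tray's origin (+y).
- tray_rear_rim (a point): Middle of the rear rim's top, 164 mm behind the tray's origin (-y), 36 mm above the underside. The rim runs along the tray's x, 12 mm thick, 256 mm long between the side rims, 28 mm high above the felt; nothing stands within 80 mm of it inside the tray, so it can be pinched from above across its thickness.
- chest: Dark walnut puzzle chest with two shallow drawers, fixed, does not move: 360 mm wide (its x), 220 mm deep (its y), top 100 mm high. Origin: centre of its underside, on the table. Its +y is the outward direction, towards the box.
- chest_edge (a point): Middle of the chest's top edge on the box side: 110 mm ahead of the chest's origin (+y), 100 mm high. The edge runs along the chest's x and shows on both sides of the tray. Axes as the chest's.
- box: Open blue cardboard puzzle box, loose, on the table in front of the chest: 310 mm (its x) by 240 mm (its y), 60 mm high, walls 4 mm. Origin: centre of its underside. Its x is nearly parallel to the chest's edge. Its top is 40 mm lower than the tray's underside.
- section: Assembled puzzle section, a loose slab 100 by 80 mm, 4 mm thick, 30 g, lying on the tray's felt ahead of the tape. Origin: centre of its underside.
- mug: White mug, 80 mm wide, 80 mm high, on a 6 mm cork coaster on the table behind the chest (its -y side). Bystander. Origin: centre of its underside.

How it is judged:
By the outcome, as a careful person would: the job done as asked, in the order asked, and still so for the second after the job is handed in, while the arm keeps its last pose, push and grip.
It also fails if it takes over 38 s, if anything falls off the work surface, if the arm or the gripper's body presses on something with over 40 N, if the wrist force passes 120 N, or if a joint passes its speed limit or range.

## Working session

There is one attempt and no reset: what is moved stays moved. The work goes in short steps, Python scripts to look and compute and a tool call to move; the robot and the scene stay as the last step left them, time stands still between calls to the robot, and variables do not carry over. Pictures are saved under pics/ and viewed, at most 10 in all, crops included, and the job is handed in when it is done.

```bash
ls; mkdir -p pics
```

Run:
```python
from rig import arm
import cv2,numpy as np
s=arm.read_state();print(s['time_s'],s['eef_pos'],s['ee_rot'])
for n in("scene","side"):
    c=arm.get_calibration(n);print(n,c)
    im=arm.capture(n);cv2.imwrite(f"pics/{n}0.png",im[:,:,::-1])
a=cv2.imread("pics/scene0.png");b=cv2.imread("pics/side0.png")
```

```text
pics
rig.py
0.0 [0.28163117 0.61280966 0.23823223] [[-9.08631163e-01  4.17598893e-01 -7.57564057e-04]
 [ 4.17599574e-01  9.08629347e-01 -1.81814956e-03]
 [-7.09123100e-05 -1.96838578e-03 -9.99998060e-01]]
scene {'vfov': 54.11371776511957, 'cx': 255.94959172454028, 'cy': 188.82962248005552, 'R': array([[-0.41994219,  0.907484  , -0.01101535],
       [ 0.66757961,  0.30065755, -0.68113325],
       [-0.61480568, -0.29339021, -0.73207661]]), 't': array([ 0.29056747, -0.30282413,  1.29409931])}
side {'vfov': 49.53363423256488, 'cx': 248.5206776638151, 'cy': 188.9854623612549, 'R': array([[ 0.88098027, -0.47314307,  0.00306559],
       [-0.31676324, -0.59459317, -0.73899933],
       [ 0.35147519,  0.65007276, -0.67369919]]), 't': array([-0.51944445,  0.2135146 ,  0.78098947])}
```

View pics/scene0.png

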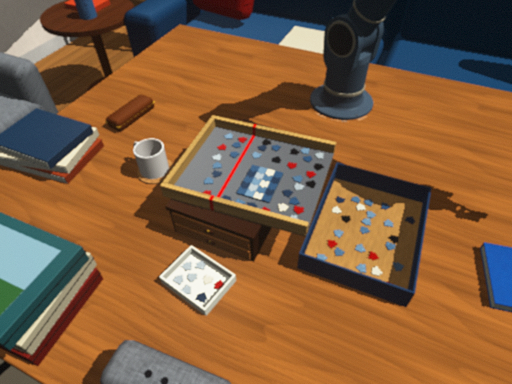

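View pics/side0.png

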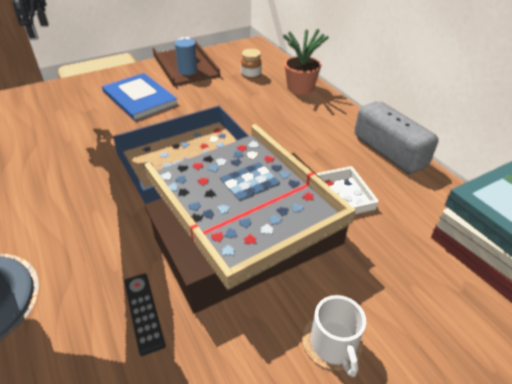

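The scene view shows the tray, with the tape running from (254,126) to (212,205), the chest below it, the box at (370,230) and the mug at (150,158). The side view shows the tape from (195,230) to (312,178), the rear rim's corners at about (225,275) and (352,212), and the mug at (337,330). I'll enlarge both.

Run:
```python
import cv2
for n,(x0,y0,x1,y1),k in(("scene",(150,105,440,310),2.7),("side",(105,95,375,310),2.75)):
    a=cv2.imread(f"pics/{n}0.png")[y0:y1,x0:x1]
    a=cv2.resize(a,None,fx=k,fy=k,interpolation=cv2.INTER_CUBIC)
    a=cv2.convertScaleAbs(a,alpha=1.3,beta=15)
    for v in range(x0-x0%20+20,x1,20):
        cv2.line(a,(int((v-x0)*k),0),(int((v-x0)*k),5),(0,255,0));cv2.putText(a,str(v),(int((v-x0)*k)-9,16),0,.35,(0,255,0))
    for v in range(y0-y0%20+20,y1,20):
        cv2.line(a,(0,int((v-y0)*k)),(5,int((v-y0)*k)),(0,255,0));cv2.putText(a,str(v),(7,int((v-y0)*k)+4),0,.35,(0,255,0))
    cv2.imwrite(f"pics/{n}0z.png",a)
```

```text
(no output)
```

View pics/scene0z.png

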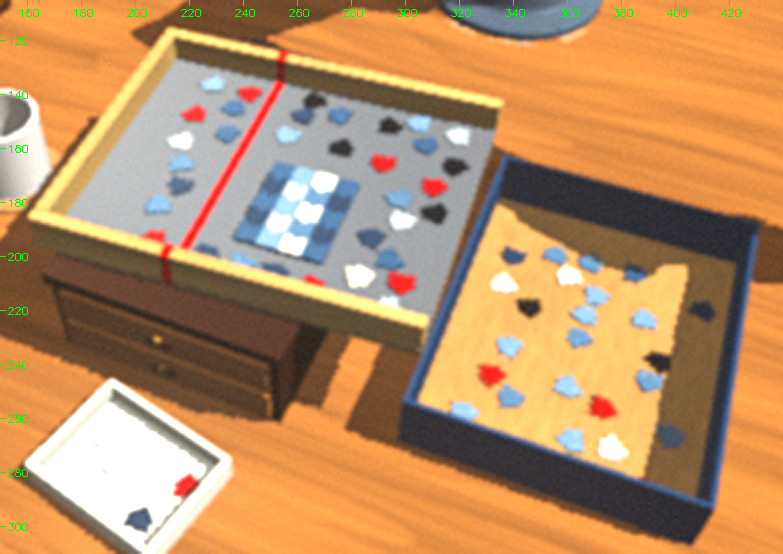

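View pics/side0z.png

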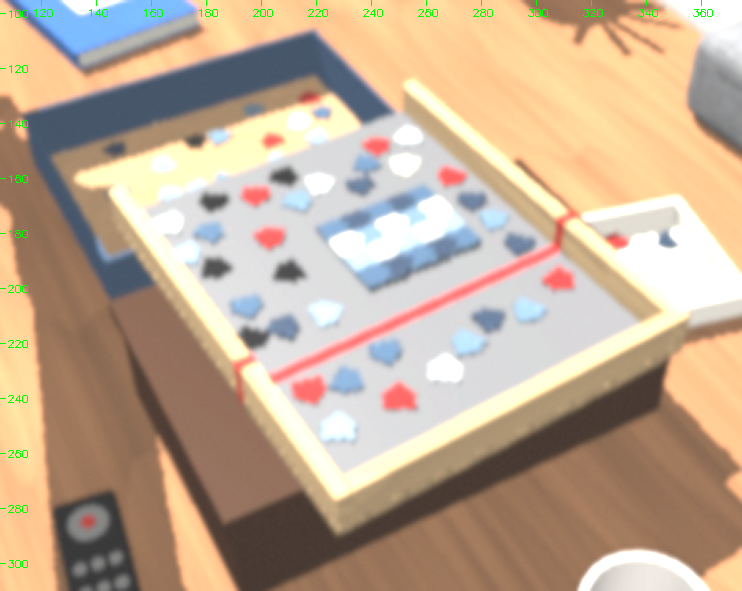

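The scene crop shows the tray's rim-top corners at crop pixels (170,29), (30,215), (502,102) and (428,322), and a chest top corner on the box side at (278,360). The side crop shows the rear rim corners at (338,500) and (688,318), and chest top corners at (222,524) and (110,303). I'll cast rays from these.

Create h.py:
```python
import numpy as np
def ray(c,uv,z):
    f=192/np.tan(np.radians(c['vfov'])/2)
    d=c['R'].T@np.array([(uv[0]-c['cx'])/f,(uv[1]-c['cy'])/f,1]); o=-c['R'].T@c['t']
    return o+d*(z-o[2])/d[2]
def proj(c,X):
    f=192/np.tan(np.radians(c['vfov'])/2); p=c['R']@np.asarray(X)+c['t']
    return p[:2]/p[2]*f+[c['cx'],c['cy']]
```

Run:
```python
from rig import arm
from h import *
S=arm.get_calibration("scene");D=arm.get_calibration("side")
s=lambda x,y,z:ray(S,(150+x/2.7-.2,105+y/2.7-.2),z)
d=lambda x,y,z:ray(D,(105+x/2.75-.2,95+y/2.75-.2),z)
np.set_printoptions(precision=4,suppress=True)
for n,p in dict(RLs=s(170,29,.136),RRs=s(30,215,.136),FLs=s(502,102,.136),FRs=s(428,322,.136),
 RLd=d(338,500,.136),RRd=d(688,318,.136),FLd=d(110,192,.136),FRd=d(410,80,.136),
 tapeLs=s(282,52,.136),tapeRs=s(166,249,.136),tapeLd=d(240,362,.136),tapeRd=d(568,215,.136),
 chR_front_s=s(278,360,.1),chR_rear_s=s(45,272,.1),chL_rear_d=d(222,524,.1),chL_front_d=d(110,303,.1),
 b1s=s(508,155,.06),b2s=s(757,235,.06),b3s=s(712,507,.06),b4s=s(402,405,.06),b1d=d(25,112,.06),b2d=d(315,30,.06),b3d=d(112,298,.06),
 secs=[s(x,y,.112) for x,y in((280,163),(358,183),(235,238),(322,262))]).items(): print(n,np.round(p,4).tolist() if n!='secs' else np.mean(p,0))
```

```text
RLs [0.4111, -0.2571, 0.136]
RRs [0.6843, -0.2369, 0.136]
FLs [0.3848, 0.0782, 0.136]
FRs [0.6539, 0.1012, 0.136]
RLd [0.4102, -0.2631, 0.136]
RRd [0.684, -0.2413, 0.136]
FLd [0.3817, 0.0724, 0.136]
FRd [0.6568, 0.0992, 0.136]
tapeLs [0.3994, -0.1387, 0.136]
tapeRs [0.6708, -0.115, 0.136]
tapeLd [0.4017, -0.1363, 0.136]
tapeRd [0.674, -0.1139, 0.136]
chR_front_s [0.709, 0.0018, 0.1]
chR_rear_s [0.7083, -0.2137, 0.1]
chL_rear_d [0.351, -0.222, 0.1]
chL_front_d [0.3505, -0.0058, 0.1]
b1s [0.3682, 0.0906, 0.06]
b2s [0.3788, 0.3265, 0.06]
b3s [0.6709, 0.3328, 0.06]
b4s [0.6822, 0.0968, 0.06]
b1d [0.3664, 0.3224, 0.06]
b2d [0.6706, 0.3274, 0.06]
b3d [0.3604, 0.0413, 0.06]
secs [ 0.5663 -0.0449  0.112 ]
```

Careful with the scale: shifts go in units of 5 mm and turns go in units of 0.05 rad. That gives: -0.667 m is -133.4, -0.598 m is -119.6, -0.514 rad is -10.28.

Request:
advance(
  segments=[
    {"d":[-119.6,-133.4,0],"r":[0,0,-10.28]},
    {"d":[-119.6,-133.4,0],"r":[0,0,-10.28]},
    {"d":[-119.6,-133.4,0],"r":[0,0,-10.28]},
    {"d":[-119.6,-133.4,0],"r":[0,0,-10.28]},
    {"d":[-119.6,-133.4,0],"r":[0,0,-10.28]},
    {"d":[-119.6,-133.4,0],"r":[0,0,-10.28]},
    {"d":[-119.6,-133.4,0],"r":[0,0,-10.28]},
    {"d":[-119.6,-133.4,0],"r":[0,0,-10.28]},
    {"d":[-119.6,-133.4,0],"r":[0,0,-10.28]},
    {"d":[-119.6,-133.4,0],"r":[0,0,-10.28]},
    {"d":[-119.6,-133.4,0],"r":[0,0,-10.28]},
    {"d":[-119.6,-133.4,0],"r":[0,0,-10.28]},
    {"d":[-119.6,-133.4,0],"r":[0,0,-10.28]},
    {"d":[-119.6,-133.4,0],"r":[0,0,-10.28]},
    {"d":[-119.6,-133.4,0],"r":[0,0,-10.28]},
    {"d":[-119.6,-133.4,0],"r":[0,0,-10.28]},
    {"d":[-119.6,-133.4,0],"r":[0,0,-10.28]},
    {"d":[-119.6,-133.4,0],"r":[0,0,-10.28]},
    {"d":[-119.6,-133.4,0],"r":[0,0,-10.28]},
    {"d":[-119.6,-133.4,0],"r":[0,0,-10.28]},
  ],
  jaw=0.06,
  force=60,
)

```text
time_s: 1.77
eef_pos: [0.5282, -0.1846, 0.239]
ee_rot: [[-0.997, -0.083, -0.0], [-0.083, 0.997, 0.0], [0.0, 0.0, -1.0]]
force: [0.8, 0.5, 0.7]
gripper_width: 0.06
finger_force: 0.0
```

Run:
```python
from rig import arm
s=arm.read_state();print(s['eef_pos'],s['ee_rot'],s['q'])
```

```text
[ 0.52817302 -0.18458001  0.23904673] [[-9.96524689e-01 -8.32968817e-02 -4.15798499e-04]
 [-8.32970211e-02  9.96524710e-01  3.30168002e-04]
 [ 3.86851514e-04  3.63655342e-04 -9.99999859e-01]] [-0.01390829  0.28529605  0.34056314  1.82846579 -0.1090228   1.04649524
  2.02284893]
```

Scaled: -0.0133 m is -2.66, -0.06 m is -12.

Request:
advance(
  segments=[
    {"d":[-1.32,-6,0]},
    {"d":[-2.66,-12,0]},
    {"d":[-2.66,-12,0]},
    {"d":[-2.66,-12,0]},
  ],
)

```text
time_s: 2.1
eef_pos: [0.5459, -0.2432, 0.2385]
ee_rot: [[-0.997, -0.08, -0.002], [-0.08, 0.997, -0.0], [0.002, -0.0, -1.0]]
force: [0.1, 0.7, 0.1]
gripper_width: 0.06
finger_force: 0.0
```

Run:
```python
from rig import arm
import cv2
s=arm.read_state();c=arm.get_calibration("wrist");print(s['eef_pos'],c)
import pickle;pickle.dump(c,open('w1.pkl','wb'))
cv2.imwrite("pics/w1.png",arm.capture("wrist")[:,:,::-1])
```

```text
[ 0.54587759 -0.24324594  0.23851215] {'vfov': 60.92613556402475, 'cx': 254.04635496271638, 'cy': 189.43447002009597, 'R': array([[-7.99352434e-02,  9.96800045e-01, -1.64903931e-04],
       [ 9.48814353e-01,  7.61378904e-02,  3.06519729e-01],
       [ 3.05551435e-01,  2.43452659e-02, -9.51864291e-01]]), 't': array([ 0.28705402, -0.53958773,  0.21802571])}
```

View pics/w1.png

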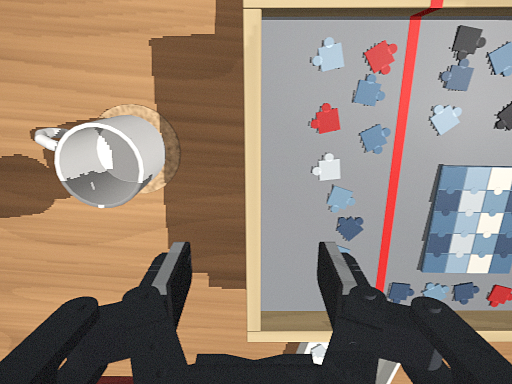

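The wrist view shows the rear rim's outer top edge from (244,0) to (248,342), its inner top edge at about u=260, the open fingers straddling it (185 and 325), and the mug to the left and clear of them.

Run:
```python
import cv2,pickle
from h import *
c=pickle.load(open('w1.pkl','rb'));im=cv2.imread('pics/w1.png').astype(int)
P=[];Q=[]
for v in range(20,320,10):
    r=im[v,225:285]; g=np.gradient(cv2.GaussianBlur(r.astype(np.float32),(1,3),0).sum(1))
    if v in(40,160,280): print(v,[tuple(x) for x in r[12:46:2].tolist()])
    m=(r[:,1]>150)&(r[:,0]<r[:,2]-40); u=np.flatnonzero(m)
    if len(u): P.append(ray(c,(225+u[0],v),.136));Q.append(ray(c,(225+u[-1]+1,v),.136))
P=np.array(P);Q=np.array(Q)
for A in(P,Q):
    k=np.polyfit(A[:,0],A[:,1],1);print(k,np.polyval(k,.5465),np.std(A[:,1]-np.polyval(k,A[:,0])))
print(ray(c,(248,342),.136),ray(c,(440,0),.136))
```

```text
40 [(46, 75, 110), (53, 80, 110), (55, 80, 108), (102, 138, 163), (174, 221, 245), (166, 212, 236), (155, 203, 226), (154, 199, 223), (155, 201, 226), (153, 199, 224), (157, 203, 229), (161, 210, 235), (161, 174, 187), (168, 165, 163), (169, 168, 167), (168, 164, 163), (171, 165, 166)]
160 [(49, 78, 109), (55, 81, 113), (52, 79, 111), (46, 69, 104), (137, 183, 206), (164, 210, 234), (160, 206, 231), (162, 207, 230), (158, 202, 226), (155, 202, 227), (161, 208, 232), (166, 215, 241), (155, 156, 161), (165, 161, 160), (165, 164, 162), (165, 163, 164), (168, 164, 163)]
280 [(59, 79, 110), (58, 80, 109), (46, 71, 100), (47, 68, 99), (44, 63, 90), (160, 207, 232), (164, 211, 235), (161, 208, 232), (161, 207, 230), (158, 203, 229), (158, 206, 230), (162, 210, 236), (162, 154, 148), (164, 162, 158), (161, 160, 158), (163, 157, 156), (163, 160, 157)]
[ 0.04238476 -0.27607935] -0.25291608398156135 0.004147620013050863
[ 0.08597233 -0.28581667] -0.23883279790202858 0.0001466255044840064
[ 0.68823574 -0.23820785  0.136     ] [ 0.40734612 -0.13542404  0.136     ]
```

Scaled: -0.0025 m is -0.5, -0.0016 m is -0.32.

Request:
advance(
  segments=[
    {"d":[-0.5,-0.32,7]},
    {"d":[-0.5,-0.32,14]},
    {"d":[-0.5,-0.32,19]},
    {"d":[-0.5,-0.32,22]},
    {"d":[-0.5,-0.32,23.4]},
    {"d":[-0.5,-0.32,23.4]},
    {"d":[-0.5,-0.32,23.4]},
  ],
  jaw=0.05,
)

```text
time_s: 2.73
eef_pos: [0.5496, -0.2419, 0.1229]
ee_rot: [[-0.996, -0.085, 0.001], [-0.085, 0.996, 0.0], [-0.001, 0.0, -1.0]]
force: [0.3, -0.0, 0.9]
gripper_width: 0.0499
finger_force: 0.0
```

Request:
advance(
  segments=[
    {},
    {},
    {},
    {},
    {},
    {},
    {},
    {},
  ],
  jaw=0,
  force=70,
)

```text
time_s: 3.4
eef_pos: [0.5499, -0.2435, 0.1238]
ee_rot: [[-0.997, -0.083, 0.002], [-0.083, 0.997, -0.001], [-0.002, -0.001, -1.0]]
force: [-0.2, -0.7, 6.3]
gripper_width: 0.01
finger_force: 70.9
```

Run:
```python
from rig import arm
import cv2
s=arm.read_state();print(s['torque'])
for n in("scene","side"):cv2.imwrite(f"pics/{n}1.png",arm.capture(n)[:,:,::-1])
```

```text
[-0.04792902  0.14188373  0.06463533]
```

Request:
advance(
  segments=[
    {"d":[0.06,0.6,0],"r":[0,0,0.04]},
    {"d":[0.2,1.8,0],"r":[0,0,0.12]},
    {"d":[0.4,3.4,0],"r":[0,0,0.22]},
    {"d":[0.56,5.2,0],"r":[0,0,0.34]},
    {"d":[0.76,7,0],"r":[0,0,0.46]},
    {"d":[0.96,8.8,0],"r":[0,0,0.58]},
    {"d":[1.16,10.6,0],"r":[0,0,0.7]},
    {"d":[1.36,12.4,0],"r":[0,0,0.82]},
    {"d":[1.56,14.2,0],"r":[0,0,0.94]},
    {"d":[1.76,16,0],"r":[0,0,1.06]},
    {"d":[1.96,17.8,0],"r":[0,0,1.18]},
    {"d":[2.14,19.6,0],"r":[0,0,1.3]},
    {"d":[2.3,21,0],"r":[0,0,1.4]},
    {"d":[2.42,22,0],"r":[0,0,1.46]},
    {"d":[2.48,22.6,0],"r":[0,0,1.5]},
    {"d":[2.48,22.6,0],"r":[0,0,1.5]},
    {"d":[2.48,22.6,0],"r":[0,0,1.5]},
    {"d":[2.48,22.6,0],"r":[0,0,1.5]},
  ],
)

```text
time_s: 5.0
eef_pos: [0.5285, -0.133, 0.1238]
ee_rot: [[-1.0, -0.007, 0.004], [-0.007, 1.0, -0.002], [-0.004, -0.002, -1.0]]
force: [-0.7, -3.2, 7.4]
gripper_width: 0.0106
finger_force: 71.0
```

Run:
```python
from rig import arm
import cv2,pickle
s=arm.read_state();print(s['torque'])
pickle.dump(arm.get_calibration("wrist"),open('w2.pkl','wb'))
I=[arm.capture(n)[:,:,::-1] for n in("scene","side","wrist")]
for n,i in zip(("scene2","side2","w2"),I): cv2.imwrite(f"pics/{n}.png",i)
a=cv2.resize(I[0][100:310,160:440],(400,300),interpolation=2);b=cv2.resize(I[1][95:305,95:375],(400,300),interpolation=2)
c=cv2.resize(I[2],(400,300))
import numpy as np
cv2.imwrite("pics/m2.png",np.vstack([np.hstack([a,b]),np.hstack([c,c*0])]))
```

```text
[-0.65901877  0.04229168 -0.01482189]
```

View pics/m2.png

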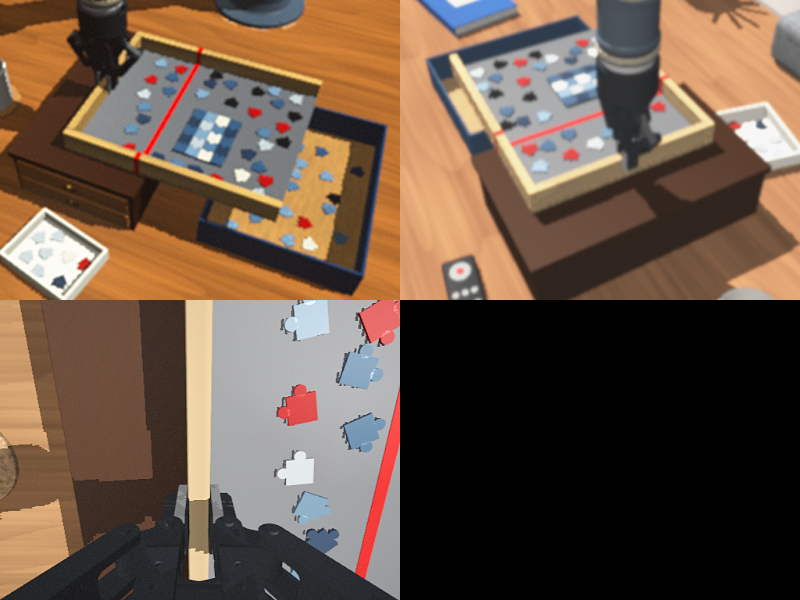

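The composite shows the tray flat with its front over the box, the section still in place, the gripper on the rear rim, and the tape a little short of the edge. The wrist view also shows the chest's rear edge (w2, roughly u=55 to 95), so I'll fit that edge in the wrist image and the front edge and tape in the other two.

Run:
```python
import cv2,pickle
from h import *
c=pickle.load(open('w2.pkl','rb'));im=cv2.imread('pics/w2.png')
print('cam',-c['R'].T@c['t'])
for v in range(10,380,60): print(v,im[v,30:130:5].sum(1))
def fit(A):
    A=np.array(A);k=np.polyfit(A[:,0],A[:,1],1)
    r=A[:,1]-np.polyval(k,A[:,0]);A=A[abs(r)<2*r.std()+1e-5];k=np.polyfit(A[:,0],A[:,1],1);return k,np.polyval(k,.53),r.std()
hi=[];P=[];Q=[]
for v in range(5,225,5):
    r=im[v].astype(int); u=np.flatnonzero((r[:,1]>140)&(r[:,0]<r[:,2]-40)&(np.arange(512)>200)&(np.arange(512)<320))
    if len(u): P.append(ray(c,(u[0],v),.136));Q.append(ray(c,(u[-1]+1,v),.136))
print('rim out',fit(P),'in',fit(Q))
cr=cv2.resize(im[0:384,0:200],None,fx=2.9,fy=1.5,interpolation=cv2.INTER_CUBIC)
s=cv2.imread('pics/scene2.png')[140:270,170:300];d=cv2.imread('pics/side2.png')[110:300,100:230]
k=cv2.convertScaleAbs
A=cv2.resize(k(s,alpha=1.8,beta=20),(400,400),interpolation=2);B=cv2.resize(k(d,alpha=1.5,beta=10),(400,585),interpolation=2)
cv2.imwrite('pics/z2.png',np.hstack([np.vstack([A,np.zeros((185,400,3),np.uint8)]),B]))
```

```text
cam [ 0.45000307 -0.13406424  0.25782481]
10 [265 255 264 259 254 256 256 254 239 244 247 238 252 234 238 254 247 252
 244 254]
70 [474 469 255 262 253 242 247 240 250 248 257 250 265 236 254 237 251 257
 258 252]
130 [493 484 486 495 270 258 284 266 276 198 230 247 240 235 247 252 258 250
 252 258]
190 [263 254 255 273 276 221 497 268 267 271 270 212 243 244 234 250 250 250
 235 249]
250 [261 286 287 272 273 284 267 273 286 269 282 268 280 231 158 162 149 151
 120 153]
310 [483 485 490 480 487 481 475 476 476 471 470 229 262 243 262 271 144 190
 139 133]
370 [ 86 111  96 111 116 119 118 135 127 126 100 120  81  83  85  94 129 111
  95  99]
rim out (array([ 0.00578048, -0.14240087]), np.float64(-0.1393372164719716), np.float64(0.00010314728146744108)) in (array([ 0.0071684 , -0.13138999]), np.float64(-0.12759073264936863), np.float64(0.00011100609185014738))
```

View pics/z2.png

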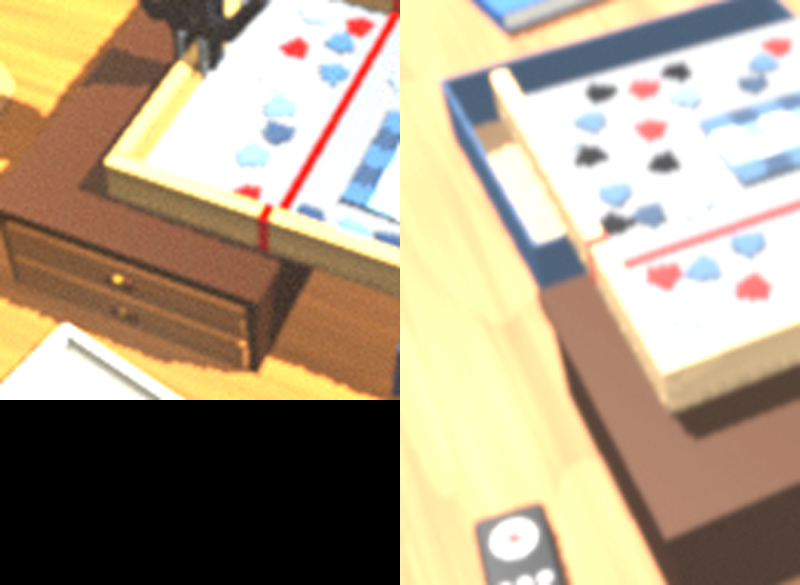

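The enlargement shows the tape foot on the right rim slightly behind the chest's front corner at (275,262) in the left crop. The front edge disappears beneath the tray there, and on the left the box starts at the chest's edge at (545,285). I'll fit the edges by hue.

Run:
```python
import cv2,pickle
from h import *
from rig import arm
c=pickle.load(open('w2.pkl','rb'));im=cv2.imread('pics/w2.png')
g=cv2.GaussianBlur(im,(5,5),0).astype(float);ra=g[:,:,0]/g[:,:,2]
for v in range(10,330,60): print(v,np.round(ra[v,30:130:5],2),g[v,60:105:5].sum(1).round())
# edge: blue/red ratio jump
P=[]
for v in range(5,250,4):
    x=ra[v];best=max(range(35,125),key=lambda u:x[u+2:u+14].mean()-x[u-14:u-1].mean())
    P.append((best,v))
P=np.array(P,float);k=np.polyfit(P[:,1],P[:,0],1)
for _ in range(5):
    r=abs(P[:,0]-np.polyval(k,P[:,1]));k=np.polyfit(P[r<max(2*np.median(r),2),1],P[r<max(2*np.median(r),2),0],1)
print(k,np.median(r))
A=ray(c,(np.polyval(k,0),0),.1);B=ray(c,(np.polyval(k,250),250),.1);print(A,B,'yaw',(B-A)[1]/(B-A)[0],'y at .53',A[1]+(B-A)[1]/(B-A)[0]*(.53-A[0]))
```

```text
10 [0.48 0.49 0.49 0.49 0.49 0.56 0.56 0.56 0.56 0.56 0.56 0.56 0.57 0.57
 0.55 0.56 0.56 0.57 0.55 0.56] [248. 246. 247. 245. 245. 246. 249. 243. 243.]
70 [0.53 0.53 0.5  0.49 0.49 0.49 0.5  0.55 0.55 0.55 0.55 0.57 0.57 0.55
 0.56 0.56 0.55 0.56 0.56 0.56] [257. 237. 251. 250. 250. 254. 254. 250. 250.]
130 [0.54 0.54 0.54 0.54 0.49 0.49 0.5  0.49 0.49 0.53 0.55 0.55 0.55 0.55
 0.54 0.55 0.56 0.54 0.56 0.56] [278. 275. 275. 236. 249. 251. 249. 249. 246.]
190 [0.5  0.5  0.48 0.5  0.5  0.52 0.54 0.5  0.5  0.52 0.5  0.53 0.54 0.55
 0.54 0.55 0.54 0.54 0.56 0.55] [487. 265. 264. 270. 267. 238. 244. 247. 242.]
250 [0.48 0.49 0.5  0.49 0.49 0.5  0.49 0.5  0.5  0.5  0.5  0.49 0.49 0.5
 0.62 0.62 0.59 0.65 0.61 0.6 ] [272. 277. 275. 273. 273. 270. 272. 227. 153.]
310 [0.54 0.54 0.54 0.53 0.54 0.53 0.53 0.53 0.53 0.53 0.53 0.5  0.5  0.49
 0.49 0.5  0.6  0.59 1.12 1.11] [476. 478. 475. 473. 472. 325. 258. 252. 249.]
[ 0.17671426 51.46051472] 0.5177154944473834
[ 0.41710414 -0.22134903  0.1       ] [ 0.53697634 -0.21966639  0.1       ] yaw 0.014036914273385541 y at .53 -0.2197643183922849
```

Scaled: 0.0147 m is 2.94, -0.0021 m is -0.42, -0.0075 rad is -0.15.

Request:
advance(
  segments=[
    {"d":[-0.08,0.4,0],"r":[0,0,-0.02]},
    {"d":[-0.18,1.2,0],"r":[0,0,-0.06]},
    {"d":[-0.28,2,0],"r":[0,0,-0.1]},
    {"d":[-0.38,2.7,0],"r":[0,0,-0.13]},
    {"d":[-0.42,2.94,0],"r":[0,0,-0.15]},
    {"d":[-0.42,2.94,0],"r":[0,0,-0.15]},
    {"d":[-0.42,2.94,0],"r":[0,0,-0.15]},
    {"d":[-0.42,2.94,0],"r":[0,0,-0.15]},
  ],
)

```text
time_s: 5.82
eef_pos: [0.5303, -0.1191, 0.1238]
ee_rot: [[-1.0, -0.014, 0.003], [-0.014, 1.0, -0.003], [-0.003, -0.003, -1.0]]
force: [0.3, -5.4, 6.5]
gripper_width: 0.0106
finger_force: 71.0
```

Create m.py:
```python
import cv2,sys
from h import *
from rig import arm
T=sys.argv[1];np.set_printoptions(precision=4,suppress=True)
c=arm.get_calibration("wrist");im=arm.capture("wrist")[:,:,::-1].copy();cv2.imwrite(f"pics/w{T}.png",im)
for n in("scene","side"):cv2.imwrite(f"pics/{n}{T}.png",arm.capture(n)[:,:,::-1])
def fit(A):
    A=np.array(A);k=np.polyfit(A[:,0],A[:,1],1);return k[0],np.polyval(k,.53)
P=[];Q=[]
for v in range(5,225,5):
    r=im[v].astype(int); u=np.flatnonzero((r[:,1]>140)&(r[:,0]<r[:,2]-40)&(np.arange(512)>200)&(np.arange(512)<320))
    if len(u): P.append(ray(c,(u[0],v),.136));Q.append(ray(c,(u[-1]+1,v),.136))
print('rim yaw,y out',fit(P),'in',fit(Q))
g=cv2.GaussianBlur(im,(5,5),0).astype(float);ra=g[:,:,0]/g[:,:,2];P=[]
for v in range(5,250,4):
    x=ra[v];P.append((max(range(15,125),key=lambda u:x[u+2:u+14].mean()-x[max(u-14,0):u-1].mean()),v))
P=np.array(P,float);k=np.array([.17,30]);k[1]=np.median(P[:,0]-.17*P[:,1])
for _ in range(8):
    r=abs(P[:,0]-np.polyval(k,P[:,1]));m=r<max(2*np.median(r),2);k=np.polyfit(P[m,1],P[m,0],1)
A=ray(c,(np.polyval(k,0),0),.1);B=ray(c,(np.polyval(k,250),250),.1);s=(B-A)[1]/(B-A)[0]
print('chest rear yaw',s,'y',A[1]+s*(.53-A[0]),'fit',k,np.median(r),m.sum())
for n,x0,y0 in(("scene",150,105),("side",105,95)):
    a=cv2.imread(f"pics/{n}{T}.png").astype(int);M=((a[:,:,2]-np.maximum(a[:,:,0],a[:,:,1]))>90).astype(np.uint8)
    K=arm.get_calibration(n);N,L,S,_=cv2.connectedComponentsWithStats(M);i=1+np.argmax(np.hypot(S[1:,2],S[1:,3])*(S[1:,0]>130)*(S[1:,0]<330)*(S[1:,1]<260))
    v,u=np.nonzero(L==i);X=np.array([ray(K,p,.108) for p in zip(u,v)])
    print(n,'tape yaw,y(.53)',fit(X),X[:,0].min(),X[:,0].max())
```

```bash
python3 m.py 3
```

Run:
```python
import cv2,numpy as np
k=cv2.convertScaleAbs
s=cv2.imread('pics/scene3.png')[110:310,160:440];d=cv2.imread('pics/side3.png')[95:245,100:310]
A=cv2.resize(k(s,alpha=1.5,beta=10),(784,560),interpolation=2);cv2.imwrite('pics/s3z.png',A)
B=cv2.resize(k(d,alpha=1.3,beta=10),(784,560),interpolation=2);cv2.imwrite('pics/d3z.png',B)
```

```text
rim yaw,y out (np.float64(0.014797130449674777), np.float64(-0.12552065612951124)) in (np.float64(0.015469676190287355), np.float64(-0.11383089111522897))
chest rear yaw 0.012732574350651832 y -0.2196799294869162 fit [ 0.1941 21.9637] 0.6614875243907576 61
scene tape yaw,y(.53) (np.float64(-0.0007345340896005596), np.float64(-0.0004618878872188686)) 0.3985066383625443 0.6471457584352037
side tape yaw,y(.53) (np.float64(0.015286465844385394), np.float64(0.00022706823285550612)) 0.4080284894938716 0.554712050229299
```

View pics/s3z.png

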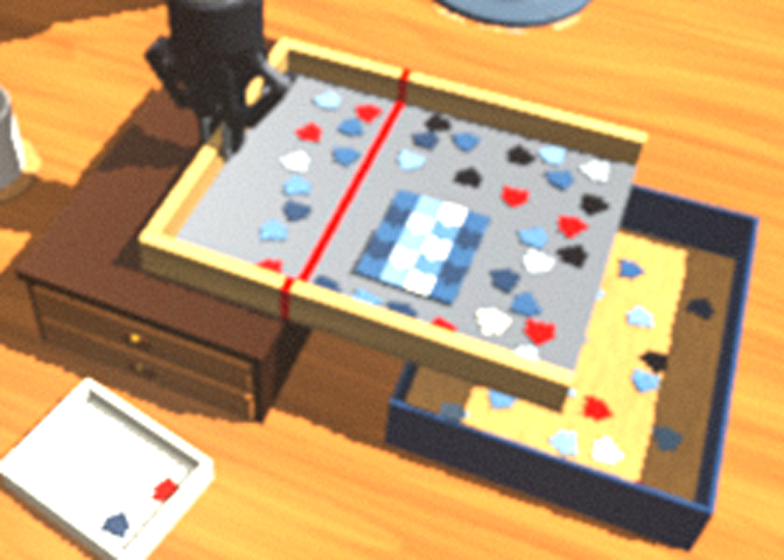

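View pics/d3z.png

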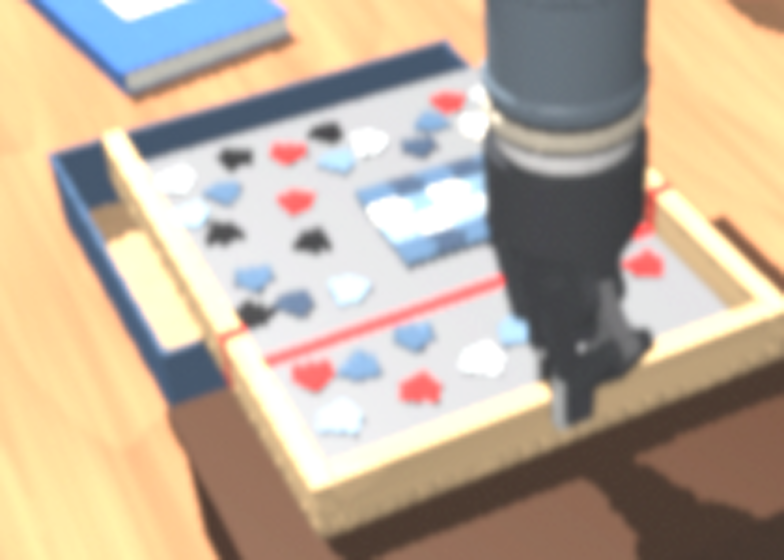

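The scene crop shows the tape's foot at (286,316), in line with the chest edge running from (265,360), with the lip over the box and the section unmoved. The side crop shows the tape crossing at the left chest edge at about (225,350). I'll check the lip centring from the same views.

Run:
```python
from rig import arm
from h import *
np.set_printoptions(precision=4,suppress=True)
S=arm.get_calibration("scene");D=arm.get_calibration("side")
s=lambda x,y,z:ray(S,(160+x/2.8-.2,110+y/2.8-.2),z)
d=lambda x,y,z:ray(D,(100+x/3.733-.2,95+y/3.733-.2),z)
print('lip',s(648,134,.136),s(576,380,.136),d(106,132,.136))
print('box scene',s(757,216,.06),s(708,512,.06),s(390,404,.06))
print('box side',d(52,155,.06),d(447,42,.06),d(168,400,.06))
print('tape foot',s(286,316,.1),'edge corner',s(263,360,.1), 'side corner',d(170,405,.1), 'tape top L', d(230,335,.136))
print('sec',np.mean([s(*p,.112) for p in((402,190),(490,215),(353,272),(445,305))],0))
```

```text
lip [0.3846 0.2144 0.136 ] [0.6577 0.219  0.136 ] [0.3872 0.2129 0.136 ]
box scene [0.3618 0.3242 0.06  ] [0.6718 0.3313 0.06  ] [0.6802 0.0969 0.06  ]
box side [0.3651 0.3191 0.06  ] [0.6703 0.3255 0.06  ] [0.3602 0.0456 0.06  ]
tape foot [0.664  0.0025 0.1   ] edge corner [0.7087 0.0039 0.1   ] side corner [ 0.353  -0.0016  0.1   ] tape top L [ 0.3913 -0.0036  0.136 ]
sec [0.5605 0.0764 0.112 ]
```

Scaled: 0.001 m is 0.2, 0.0026 m is 0.52, -0.003 rad is -0.06.

Request:
advance(
  segments=[
    {"d":[0.2,0.06,0.06],"r":[-0.02,0,0]},
    {"d":[0.4,0.12,0.12],"r":[-0.04,0,0]},
    {"d":[0.52,0.18,0.2],"r":[-0.06,0,0]},
    {"d":[0.52,0.18,0.2],"r":[-0.06,0,0]},
    {"d":[0.52,0.18,0.2],"r":[-0.06,0,0]},
    {"d":[0.52,0.18,0.2],"r":[-0.06,0,0]},
    {"d":[0.52,0.18,0.2],"r":[-0.06,0,0]},
  ],
)

```text
time_s: 6.55
eef_pos: [0.53, -0.1189, 0.1238]
ee_rot: [[-1.0, -0.014, 0.009], [-0.014, 1.0, -0.001], [-0.009, -0.001, -1.0]]
force: [3.2, -6.0, 7.8]
gripper_width: 0.0102
finger_force: 71.0
```

```bash
python3 m.py 4
```

```text
rim yaw,y out (np.float64(0.012923375718019443), np.float64(-0.12530910466241788)) in (np.float64(0.014691678190684569), np.float64(-0.11353802302332781))
chest rear yaw 0.011378397722029001 y -0.21973530772312388 fit [ 0.1973 20.2952] 0.5022187948038379 59
scene tape yaw,y(.53) (np.float64(-0.002044436907532251), np.float64(-0.00032300011255424993)) 0.3985066383625443 0.6471457584352037
side tape yaw,y(.53) (np.float64(0.012731798399639041), np.float64(0.0004326950837165687)) 0.4080284894938716 0.5531820397137441
```

Scaled: -0.0018 m is -0.36, -0.001 m is -0.2.

Request:
advance(
  segments=[
    {"d":[-0.2,0.06,0]},
    {"d":[-0.36,0.06,0]},
    {"d":[-0.36,0.06,0]},
    {"d":[-0.36,0.06,0]},
    {"d":[-0.36,0.06,0]},
    {"d":[-0.36,0.06,0]},
  ],
)

```text
time_s: 7.2
eef_pos: [0.53, -0.1189, 0.1237]
ee_rot: [[-1.0, -0.013, 0.005], [-0.013, 1.0, -0.001], [-0.005, -0.001, -1.0]]
force: [-1.0, -5.9, 11.1]
gripper_width: 0.0099
finger_force: 71.7
```

```bash
python3 m.py 5
```

Run:
```python
from rig import arm
s=arm.read_state();print(s['qd'],s['torque'])
r=arm.sign_off();print(r)
```

```text
rim yaw,y out (np.float64(0.013228177633098142), np.float64(-0.12528161980560382)) in (np.float64(0.014446363403214228), np.float64(-0.11355820113616638))
chest rear yaw 0.013735545874881653 y -0.21962926033641086 fit [ 0.1976 20.3308] 0.4890860071031611 61
scene tape yaw,y(.53) (np.float64(-0.0026115053874095407), np.float64(-0.0003334738203586668)) 0.3985066383625443 0.647907437892936
side tape yaw,y(.53) (np.float64(0.012731798399639041), np.float64(0.0004326950837165687)) 0.4080284894938716 0.5531820397137441
[-0.00049642  0.00103419 -0.00085205 -0.00064806 -0.00133007 -0.00191859
  0.00044158] [-1.43821084  0.43459525 -0.02187383]
the job is handed in; nothing more can be done
None
```

I handed the job in at about 7 s, still gripping the tray flat on the chest: by my measurements the tape is within about 1 mm of the edge and square to it, and the lip is about 3 mm off the box's centre (a last sideways correction did not take).

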